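Reassemble the drop tester and hold its plunger ready for release

TASK

The small drop tester has been stripped for cleaning: set the guide bridge down on the deck of the tester stand so that both legs sit fully home over the two dowel pins, and let go of it. Then take the slim plunger out of its rack and thread it, nose down, through the bridge's bushing and on through the deck's bushing, until its nose shows in the middle of the open gap between the deck's bushing and the coated coupon, and finish while still holding it there, steady and upright, ready for the drop. The nose must never touch the coupon, and the drum-weighted plunger, the beaker and the white reagent bottle stay where they are.

Things in the scene. Friction and masses are not known exactly. Their poses are not given: they have to be found in the camera images.
- stand: Tester stand, fixed, position and yaw vary: painted base plate 104 x 164 mm, four pillars, aluminium deck 60 (x) x 136 (y) mm with its top at z = 72 mm. Origin: centre of the underside, on the bench; its z is the plunger axis. Two upright steel dowel pins of 8 mm stand on the deck at x = 0, y = -40 and +40 mm, tips tapered, up to z = 90 mm.
- lower_bushing (a point): Centre of the lower end of the brass bushing in the middle of the stand's deck, 56 mm over the bench on the stand's z axis. Bore 14 mm, upright; its flared mouth, 20 mm wide inside, is 22 mm above this point (78 mm over the bench). The open gap below it runs from 56 mm down to the coupon at 28 mm.
- coupon: Coated flat test coupon, 50 x 76 x 3 mm, fixed on the anvil in the stand under the deck's bushing. Origin: centre of its underside, 25 mm over the bench on the stand's z axis; its upper face is 28 mm over the bench.
- bridge: Guide bridge, loose, about 320 g, standing on two legs. Origin: centre of the underside between its feet, z up. Aluminium crossbar 30 (x) x 116 (y) mm, from z = 50 to 64 mm; free below between the legs. Legs of 20 mm, feet 29 mm, at y = -40 and +40 mm, with an open 10 mm bore from below to fit over a pin. Same both ways round. Seated: origin on the stand's axis 72 mm over the bench, y along the stand's y.
- upper_bushing (a point): Centre of the flared mouth (20 mm inside, 26 mm outside) of the brass bushing in the middle of the bridge's crossbar, 69 mm over the bridge's underside, so 141 mm over the bench once seated. Bore 14 mm, upright; its lower end is 25 mm below this point.
- rack: White plastic rack block, fixed, 60 (x) x 160 (y) x 44 mm, position and yaw vary. Origin: centre of the underside. Two upright holes of 14 mm at y = -45 and +45 mm, 34 mm deep (floor 10 mm over the bench), each with a plunger standing nose down; which is in which varies.
- plunger: Slim steel plunger, 168 mm long, about 140 g, loose in the rack. Origin: tip of its nose (flat, 6 mm), z up along the rod. A cone widens the nose to 12 mm over 9 mm; rod of 12 mm up to z = 130 mm; plain knurled head of 18 mm from z = 130 to 168 mm, where it is gripped. It slides freely in the bushings and drops if let go.
- drum_plunger: The other steel plunger, 140 mm long, 300 g, with a drum weight 35 mm wide from z = 74 to 112 mm and an 18 mm knob above it; stands loose in the rack's other hole. Origin: nose tip. Leave it alone.
- beaker: Clear plastic beaker, loose, 68 mm wide, 76 mm high, behind the rack. Origin: centre of its underside. Leave it alone.
- reagent2: White reagent bottle, loose, 47 mm wide, 90 mm high, to the right of the bridge. Origin: centre of its underside. Leave it alone.
Not all that is in view belongs to the job. Leave any turquoise look-alike of the plunger alone.

How it is judged:
On the way, in this order (a step that is already met when the one before it is completed fails the run):
1. the bridge is seated fully home on both dowel pins and let go (z of bridge in the frame of stand between 0.07 and 0.0745 m and horizontal distance between bridge and stand below 0.003 m and angle between the y axis of bridge and the y axis of stand, either way round below 0.06 rad and angle between bridge's own z axis and vertical below 0.04 rad and contact force between the fingers and bridge below 0.1 N), for 0.2 s.
2. the plunger's nose is in the bridge's bushing and not yet in the deck's (z of plunger in the frame of stand between 0.078 and 0.138 m and horizontal distance between plunger and stand below 0.01 m and angle between plunger's own z axis and vertical below 0.2 rad), for 0.05 s.
At the end, for the whole second after the job is handed in: Bridge home on the stand: within 3 mm of its axis, at 70 to 74.5 mm, turned < 0.06, tilt < 0.04 rad. Plunger through both bushings, nose 31 to 51 mm over the bench, within 5 mm of the axis, tilt < 0.06, still, gripped, off the coupon. Other plunger, beaker, bottle within 30 mm of their starts (z of bridge in the frame of stand between 0.07 and 0.0745 m and horizontal distance between bridge and stand below 0.003 m and angle between the y axis of bridge and the y axis of stand, either way round below 0.06 rad and angle between bridge's own z axis and vertical below 0.04 rad and z of plunger in the frame of stand between 0.031 and 0.051 m and horizontal distance between plunger and stand below 0.005 m and angle between plunger's own z axis and vertical below 0.06 rad and contact force between the fingers and plunger above 1 N and contact force between plunger and coupon below 0.1 N and linear speed of plunger below 0.01 m/s and distance of each of drum_plunger, beaker, reagent2 from where it was at the start of the episode below 0.03 m); the arm keeps its last pose, push and grip.
It fails at once if the plunger touches the coupon (contact force between plunger and coupon above 0.3 N).
It fails at once if the drum-weighted plunger, the beaker or the reagent bottle is moved 30 mm or knocked over (distance of any of drum_plunger, beaker, reagent2 from where it was at the start of the episode above 0.03 m or angle between any of drum_plunger, beaker, reagent2's own z axis and vertical above 0.5 rad).
It also fails if it takes over 61 s, if anything falls off the work surface, if the arm or the gripper's body presses on something with over 40 N, if the wrist force passes 120 N, or if a joint passes its speed limit or range.

ROBOT

A 6-joint arm with a two-finger parallel gripper is mounted at the origin on a cart in front of the work surface, level with it; the furniture and walls round the work are solid. World frame = base frame: x ahead of the robot, y to its left, z up, the work surface at z = 0. Lengths are in m, angles in rad, forces in N, time in s.
With the tool pointing down it reaches from about 0.375 to 0.9 m from the base axis. Payload 3.1 kg.
Tool frame: the origin (TCP) lies between the finger pads; the fingertips stand 11 mm ahead of it and the grasp point (between the pads) lies 8 mm behind it; z points along the fingers, y is the line along which they close (so a half turn about z gives the same grasp; the last joint's range is limited). The gripper opens to 87 mm and grips with 3 to 60 N. Pads are 19 mm wide; open, the fingers measure 117 mm over their backs; the gripper's body (75 mm by 190 mm) begins 51 mm behind the grasp point.
Start: joints at [-1.476, 0.527, 1.433, -0, 1.181, -0.178], TCP at [0.168, -0.602, 0.234] pointing down, gripper open.
Joint ranges: [-3.08, 3.08], [-0.75, 2.2], [0.22, 2.44], [-1.43, 4.57], [0, 2.65], [-2.85, 2.85]. Speed limits (rad/s): [2.79, 2.79, 3.14, 3.14, 3.14, 3.14].

INTERFACE

Orientations are given as a unit quaternion [w, x, y, z].
In Python, from plant import ctrl gives the robot as it stands.
- The arm moves only by the shell command python3 -m crank 'ROWS'. ROWS is JSON, a list of rows, each a list of 7 numbers: the shift along the tool's x, y, z in m, then the turn, a rotation vector about the tool's x, y, z in rad, then the closure, from -1 (fully open) to 1 (shut). A call has 1 to 10 rows; each row is the pose to reach, as a shift and turn from the pose commanded when the call began, along the tool's axes at that moment; what a row does not reach only later rows make up. A row lasts 1/10 s, in which the tool goes at most 50 mm and 8.59 degrees, less where a joint would pass 70% of its speed; a pose out of reach is approached as far as the arm can. A call with a gripper value outside its range is refused whole. The fingers move at their own pace and stop on an object; the grip force is fixed at half the most. Time passes only in rows, so rows that repeat a pose let the fingers close. It gives the time, the measured TCP pose, the force, the opening and the grip force at its end, in the units of the state.
- ctrl.observe(): the state, without advancing time (a new reading comes with each control period).
- ctrl.capture(name): name is "scene" or "top"; returns a dict with "frame" (480x640x3 uint8, red, green, blue), "depth" (480x640 float32, m along the optical axis (not along the pixel's ray), 0 where there is no reading), "mtx" (3x3 intrinsics, pixels), "dist_coeffs" ([k1, k2, p1, p2, k3] as OpenCV has them; the pictures are not rectified), "xyz" and "rotation" of the camera in the world. Camera axes: x right, y up, looking along -z (the intrinsics and any distortion apply to the point x, -y, -z); pixel columns grow to the right and rows downward; lengths in m; the calibration is good to about 2 mm. A picture is of the moment at which its call begins.
- ctrl.hand_in(): hands the job in; it is judged then, once.
The state is a dict: "t": time; "joints": joint angles; "joint_vel": joint speeds; "effort": joint torques, N m; "position": TCP position; "tcp_rot": TCP orientation; "wrist_force": force on the tool from outside, world axes, zero at the start; "ft_torque": the same for the moment, N m; "opening": finger opening in m; "grasp_force": force on a finger pad.
Only numpy, scipy, OpenCV 4.12 (cv2) and the standard library are available. Lean on these libraries where they do the work, as an engineer would, in place of code of your own. Each camera call takes 0.05 s, during which the arm holds its last target. There are 200 camera calls.

## Working session

There is one attempt and no reset: what is moved stays moved. The work goes in short steps, Python scripts to look and compute and a shell command to move; the robot and the scene stay as the last step left them, time stands still between calls to the robot, and variables do not carry over. Pictures are saved under pics/ and viewed, at most 10 in all, crops included, and the job is handed in when it is done.

```bash
mkdir -p pics; ls; cat > h.py <<'E'
import numpy as np, cv2
from plant import ctrl
from scipy.spatial.transform import Rotation as R
def rot(q):
    q=np.asarray(q,float)
    return q if q.shape==(3,3) else R.from_quat([q[1],q[2],q[3],q[0]]).as_matrix()
def cloud(c):
    K=np.array(c["mtx"]);d=np.array(c["dist_coeffs"],float)
    v,u=np.mgrid[0:480,0:640]
    p=cv2.undistortPoints(np.stack([u,v],-1).reshape(-1,1,2).astype(np.float64),K,d).reshape(480,640,2)
    z=c["depth"].astype(float)
    P=np.stack([p[...,0]*z,-p[...,1]*z,-z],-1)
    W=P@rot(c["rotation"]).T+np.array(c["xyz"])
    W[z==0]=np.nan
    return W
def save(c,n): cv2.imwrite(n,cv2.cvtColor(c["frame"],cv2.COLOR_RGB2BGR))
E
python3 - <<'E'
from h import *
import pickle
for n in("scene","top"):
    c=ctrl.capture(n);save(c,f"pics/{n}0.png");pickle.dump(c,open(n+"0.pkl","wb"));print(n,c["xyz"],c["rotation"],c["mtx"],c["dist_coeffs"])
print(ctrl.observe())
E
```

```text
pics
scene [-0.02503686  0.93620656  0.79355389] [-0.24445544 -0.12977981  0.45077518  0.84864626] [[546.32720401   0.         316.14314271]
 [  0.         546.32720401 237.17194325]
 [  0.           0.           1.        ]] [0.04235296 0.         0.         0.         0.        ]
top [0.36736861 0.01651048 1.56177526] [-0.69615344 -0.05045761  0.04296875  0.71482732] [[609.85900822   0.         322.1576257 ]
 [  0.         609.85900822 230.62326039]
 [  0.           0.           1.        ]] [0.0152224 0.        0.        0.        0.       ]
{'t': 0.1, 'joints': array([-1.47647147e+00,  5.28386013e-01,  1.43375174e+00, -5.96819442e-06,
        1.18139721e+00, -1.78521243e-01]), 'joint_vel': array([ 0.00140107, -0.002027  , -0.00360043, -0.00184365,  0.00031478,
       -0.00015595]), 'effort': array([-7.51687712e-04, -4.40987670e+01, -1.77151126e+01,  6.35447516e-02,
        5.34311368e-02, -3.68717076e-05]), 'position': array([ 0.1683749 , -0.60124252,  0.23266873]), 'tcp_rot': array([-9.70408767e-04,  9.90708178e-01,  1.36001336e-01,  3.81145622e-05]), 'wrist_force': array([ 1.17800921, -0.11819242,  0.31404409]), 'ft_torque': array([-0.00183072, -0.07735379, -0.01553732]), 'grasp_force': 0.0, 'opening': 0.0870676690248323}
```

```bash
python3 -c "
import cv2,numpy as np
cv2.imwrite('pics/both0.png',cv2.resize(np.vstack([cv2.imread('pics/scene0.png'),cv2.imread('pics/top0.png')]),None,fx=.625,fy=.625))"
```

```text
(no output)
```

View pics/scene0.png

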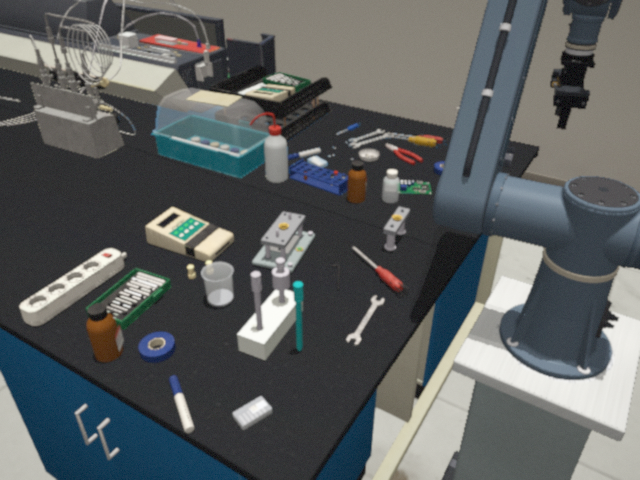

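View pics/top0.png

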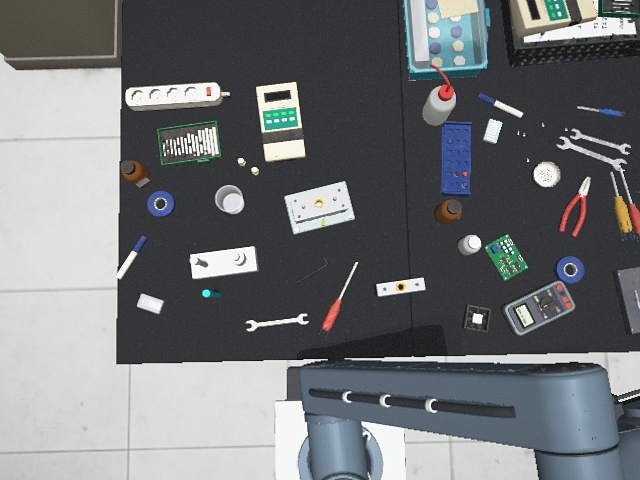

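Top view: bridge (401,287), white bottle (470,244), stand (320,207), rack (223,262) with the slim plunger (~200,259) and the drum one (~240,258). The turquoise look-alike is at (210,293), outside the rack.

```bash
cat > m.py <<'E'
from h import *
import pickle
W={n:cloud(pickle.load(open(n+"0.pkl","rb"))) for n in("scene","top")}
def blob(n,c,r,z0,z1,lab):
    w=W[n].reshape(-1,3); m=(np.hypot(w[:,0]-c[0],w[:,1]-c[1])<r)&(w[:,2]>z0)&(w[:,2]<z1)
    p=w[m]
    if len(p)<5: print(lab,n,len(p));return
    (x,y),s,a=cv2.minAreaRect((p[:,:2]*1000).astype(np.float32))
    print(lab,n,len(p),"med",np.median(p,0).round(4),"rect",np.round([x,y,*s,a],1))
E
python3 - <<'E'
from m import *
T=W["top"]
for lab,(u,v) in dict(bridge=(401,287),stand=(320,207),rack=(223,262),slim=(200,259),drum=(240,258),tur=(207,293),bottle=(470,244),beaker=(229,199)).items():
    print(lab,T[v,u].round(3))
b=T[287,401];s=T[207,320];r=T[262,223]
for n in W:
    blob(n,b,.09,.045,.068,"bridgebar"); blob(n,b,.02,.0675,.08,"ubush")
    blob(n,s,.11,.06,.075,"deck"); blob(n,s,.11,.004,.02,"base"); blob(n,s,.02,.0755,.085,"lbush"); blob(n,s,.07,.083,.1,"pins")
    blob(n,r,.11,.036,.05,"rack"); blob(n,r,.1,.165,.19,"slimhead"); blob(n,r,.1,.136,.163,"drumknob")
E
python3 - <<'E'
import cv2,numpy as np
a=cv2.imread('pics/scene0.png');b=cv2.imread('pics/top0.png')
f=lambda i,x,y,w,h:cv2.resize(i[y:y+h,x:x+w],(400,300),interpolation=cv2.INTER_CUBIC)
cv2.imwrite('pics/crop0.png',np.vstack([np.hstack([f(a,200,240,140,105),f(b,160,220,120,90)]),np.hstack([f(b,270,165,100,75),f(b,360,250,100,75)])]))
E
```

```text
bridge [ 0.425 -0.167  0.001]
stand [0.625 0.034 0.074]
rack [0.498 0.28  0.04 ]
slim [0.497 0.316 0.145]
drum [0.498 0.225 0.129]
tur [0.417 0.294 0.174]
bottle [ 0.521 -0.327  0.089]
beaker [ 0.665  0.271 -0.001]
bridgebar scene 402 med [ 0.4183 -0.1468  0.0619] rect [ 423.2 -157.9   33.   123.     6.8]
ubush scene 2
deck scene 860 med [0.6271 0.047  0.07  ] rect [632.9  35.2  63.1 142.6  12.7]
base scene 882 med [0.6105 0.0691 0.013 ] rect [632.1  38.1 103.8 168.3  13.1]
lbush scene 11 med [0.6324 0.0304 0.0767] rect [633.3  35.4  19.8  23.7  12.8]
pins scene 14 med [0.6316 0.0382 0.0864] rect [631.8  38.9   7.3  86.5  13.5]
rack scene 1537 med [0.4903 0.2951 0.0426] rect [469.1 277.  117.6 163.    5.6]
slimhead scene 134 med [0.4849 0.3237 0.1705] rect [452.7 311.1  96.4  17.6  19.7]
drumknob scene 284 med [0.4841 0.3038 0.148 ] rect [455.8 275.8  94.3 107.9   6.6]
bridgebar top 524 med [ 0.424  -0.1602  0.063 ] rect [ 424.3 -158.5   30.   116.     6.6]
ubush top 25 med [ 0.4246 -0.1615  0.0692] rect [ 423.5 -161.4   26.5   27.8   14.4]
deck top 1095 med [0.6345 0.0357 0.0707] rect [635.3  35.5  61.5 135.8  12.4]
base top 1379 med [0.609  0.0356 0.0129] rect [625.2  36.5 211.1 216.2  47.3]
lbush top 35 med [0.6286 0.0331 0.0774] rect [625.2  34.7  31.5  31.5  42.8]
pins top 16 med [0.6309 0.0603 0.0866] rect [635.1  35.9   5.3  86.4  12.7]
rack top 1193 med [0.4919 0.2838 0.0432] rect [471.7 276.  112.8 161.1   6.1]
slimhead top 94 med [0.4876 0.317  0.1735] rect [455.2 309.6  97.3  16.6  19.5]
drumknob top 91 med [0.4969 0.2397 0.1503] rect [478.6 285.6  73.2 117.3  52.7]
```

View pics/crop0.png

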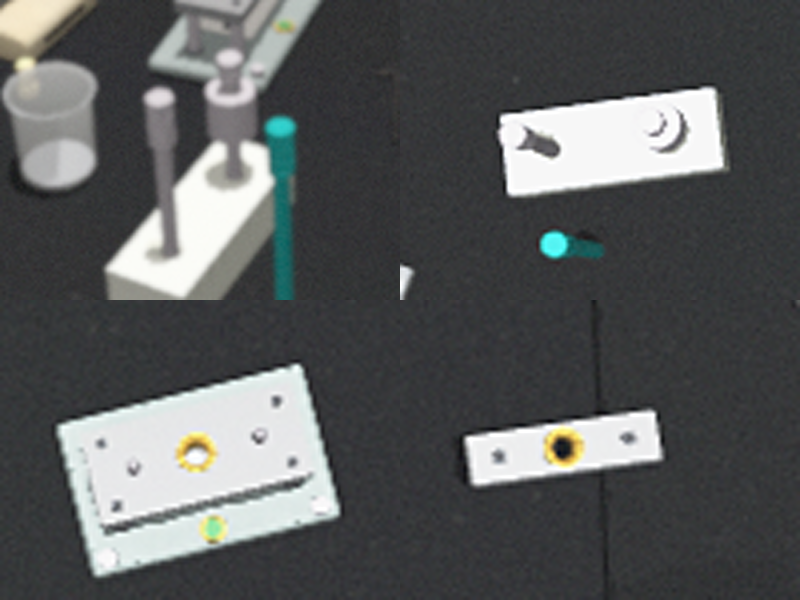

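Confirmed: the slim grey plunger, with no drum, is in the rack's +y hole. The turquoise one stands outside the rack and the drum one is in the other hole. The bridge is a plain bar with a brass bushing. The next step is a helper that turns targets into tool-frame shifts.

```bash
cat > go.py <<'E'
from h import *
import sys
o=ctrl.observe();Rm=rot(o["tcp_rot"]);p=np.array(o["position"])
x,y,z,a=map(float,sys.argv[1:5]);a=np.radians(a)
Rt=np.array([[np.cos(a),np.sin(a),0],[np.sin(a),-np.cos(a),0],[0,0,-1]])
print("shift",(Rm.T@(np.array([x,y,z])-p)).round(4),"turn",R.from_matrix(Rm.T@Rt).as_rotvec().round(4),"now",p.round(4),"yaw",np.degrees(np.arctan2(Rm[1,0],Rm[0,0])).round(2),"t",o["t"])
E
python3 go.py .424 -.1588 .16 96.7; python3 - <<'E'
from m import *
# bias check between cameras + slim/ drum
for n in W:
    blob(n,(.488,.317),.03,.16,.19,"slim"); blob(n,(.488,.317),.03,.09,.135,"rod"); blob(n,(.497,.23),.035,.136,.163,"drum");blob(n,(.417,.294),.03,.1,.19,"tur");blob(n,(.48,.275),.0,0,1,"")
    w=W[n].reshape(-1,3);m=(abs(w[:,0]-.495)<.05)&(abs(w[:,1]-.275)<.1)&(abs(w[:,2]-.044)<.006);q=w[m&(w[:,0]>.45)];print(cv2.minAreaRect((q[:,:2]*1000).astype(np.float32)))
E
```

```text
shift [ 0.3654 -0.3571  0.0735] turn [-1.3000e-03 -1.6000e-03 -1.4149e+00] now [ 0.1684 -0.6012  0.2327] yaw 15.63 t 0.1
slim scene 111 med [0.4873 0.3273 0.1723] rect [489.  325.7  17.8  17.5  38.9]
rod scene 117 med [0.4869 0.3277 0.1128] rect [488.  326.8  11.7  10.3  39.4]
drum scene 79 med [0.4988 0.2383 0.1464] rect [499.6 235.4  16.8  17.1  24. ]
tur scene 254 med [0.4118 0.3018 0.1448] rect [413.9 298.9  18.3  17.8  38.5]
 scene 0
((496.1465759277344, 279.6169738769531), (64.2382583618164, 162.74855041503906), 6.089200496673584)
slim top 61 med [0.4922 0.3221 0.1768] rect [492.9 323.1  17.3  16.5  14.8]
rod top 15 med [0.4912 0.3186 0.1052] rect [492.5 318.7   4.5  10.4  89.1]
drum top 53 med [0.5017 0.2332 0.1495] rect [502.  233.7  16.8  16.9  26.6]
tur top 75 med [0.417  0.2936 0.1655] rect [418.  296.   17.1  16.2  88.3]
 top 0
((497.59161376953125, 278.80499267578125), (60.66696548461914, 161.09483337402344), 6.177219390869141)
```

```bash
python3 -m crank '[[0.3654,-0.3571,0.05,0,0,-1.415,-1],[0.3654,-0.3571,0.05,0,0,-1.415,-1],[0.3654,-0.3571,0.05,0,0,-1.415,-1],[0.3654,-0.3571,0.05,0,0,-1.415,-1],[0.3654,-0.3571,0.05,0,0,-1.415,-1],[0.3654,-0.3571,0.05,0,0,-1.415,-1],[0.3654,-0.3571,0.05,0,0,-1.415,-1],[0.3654,-0.3571,0.05,0,0,-1.415,-1],[0.3654,-0.3571,0.05,0,0,-1.415,-1],[0.3654,-0.3571,0.05,0,0,-1.415,-1]]'; python3 go.py .424 -.1588 .16 96.7
```

```text
t: 1.1
position: [0.418, -0.1692, 0.1846]
tcp_rot: [-0.0, 0.663, 0.748, -0.0]
wrist_force: [1.2, -0.3, 0.6]
opening: 0.0871
grasp_force: 0.0
shift [0.0096 0.0072 0.0246] turn [-0.     -0.      0.0038] now [ 0.418  -0.1692  0.1846] yaw 96.92 t 1.1
```

```bash
python3 -m crank '[[0,0,0,0,0,0,-1],[0,0,0,0,0,0,-1],[0,0,0,0,0,0,-1]]'; python3 go.py .424 -.1588 .05 96.7
```

```text
t: 1.4
position: [0.4173, -0.1719, 0.1849]
tcp_rot: [0.0, 0.665, 0.747, -0.0]
wrist_force: [0.7, 0.3, -0.3]
opening: 0.0869
grasp_force: 0.0
shift [0.0123 0.0081 0.1349] turn [-0.      0.0005 -0.0009] now [ 0.4173 -0.1719  0.1849] yaw 96.65 t 1.4
```

```bash
python3 -m crank '[[0.0125,0.008,0.03,0,0,0,-1],[0.0125,0.008,0.065,0,0,0,-1],[0.0125,0.008,0.1,0,0,0,-1],[0.0125,0.008,0.135,0,0,0,-1],[0.0125,0.008,0.135,0,0,0,-1],[0.0125,0.008,0.135,0,0,0,-1]]'; python3 go.py .424 -.1588 .05 96.7
python3 -m crank '[[0,0,0,0,0,0,0],[0,0,0,0,0,0,0.3],[0,0,0,0,0,0,1],[0,0,0,0,0,0,1],[0,0,0,0,0,0,1],[0,0,0,0,0,0,1],[0,0,0,0,0,0,1],[0,0,0,0,0,0,1]]';python3 go.py .424 -.1588 .05 96.7
```

```text
t: 2.0
position: [0.4234, -0.159, 0.0498]
tcp_rot: [-0.001, 0.666, 0.746, -0.0]
wrist_force: [0.3, -0.7, 0.5]
opening: 0.0873
grasp_force: 0.0
shift [ 0.0001  0.0007 -0.0002] turn [-0.0011 -0.0009 -0.0028] now [ 0.4234 -0.159   0.0498] yaw 96.54 t 2.0
t: 2.8
position: [0.4239, -0.1576, 0.0498]
tcp_rot: [-0.0, 0.665, 0.747, -0.0]
wrist_force: [-0.9, -0.9, 0.6]
opening: 0.0305
grasp_force: 0.0
shift [-0.0012 -0.     -0.0002] turn [-0.0001 -0.0001  0.0002] now [ 0.4239 -0.1576  0.0498] yaw 96.71 t 2.8
```

Nearly closed. I'll finish the grip, lift and go over the stand.

```bash
python3 -m crank '[[0,0,0,0,0,0,1],[0,0,0,0,0,0,1],[0,0,0,0,0,0,1],[0,0,-0.02,0,0,0,1],[0,0,-0.05,0,0,0,1],[0,0,-0.08,0,0,0,1],[0,0,-0.11,0,0,0,1],[0,0,-0.14,0,0,0,1],[0,0,-0.14,0,0,0,1],[0,0,-0.14,0,0,0,1]]';python3 go.py .634 .036 .19 102.6
```

```text
t: 3.8
position: [0.4236, -0.1575, 0.1897]
tcp_rot: [0.0, 0.665, 0.747, 0.0]
wrist_force: [-0.4, 0.4, -4.2]
opening: 0.0297
grasp_force: 30.0
shift [ 0.1676  0.2316 -0.0003] turn [ 1.000e-04  1.000e-04 -1.029e-01] now [ 0.4236 -0.1575  0.1897] yaw 96.71 t 3.8
```

```bash
python3 -m crank '[[0.017,0.023,0,0,0,-0.01,1],[0.042,0.058,0,0,0,-0.025,1],[0.067,0.093,0,0,0,-0.04,1],[0.092,0.127,0,0,0,-0.055,1],[0.117,0.162,0,0,0,-0.07,1],[0.142,0.196,0,0,0,-0.085,1],[0.16,0.22,0,0,0,-0.1,1],[0.1676,0.2316,0,0,0,-0.103,1],[0.1676,0.2316,0,0,0,-0.103,1],[0.1676,0.2316,0,0,0,-0.103,1]]'
python3 - <<'E'
from h import *
import pickle
for n in("scene","top"):
    c=ctrl.capture(n);save(c,f"pics/{n}1.png");pickle.dump(c,open(n+"1.pkl","wb"))
a=cv2.imread('pics/scene1.png')[150:300,180:380];b=cv2.imread('pics/top1.png')[130:280,220:420]
cv2.imwrite('pics/c1.png',np.vstack([cv2.resize(i,(400,300),interpolation=3) for i in(a,b)]))
E
python3 go.py .634 .036 .19 102.6
```

```text
t: 4.8
position: [0.6324, 0.0352, 0.1879]
tcp_rot: [-0.002, 0.625, 0.78, -0.002]
wrist_force: [-0.7, 0.1, -3.2]
opening: 0.0295
grasp_force: 30.0
shift [ 0.001   0.0016 -0.001 ] turn [-0.0031 -0.0005 -0.0014] now [0.6327 0.0346 0.189 ] yaw 102.52 t 4.9
```

View pics/c1.png

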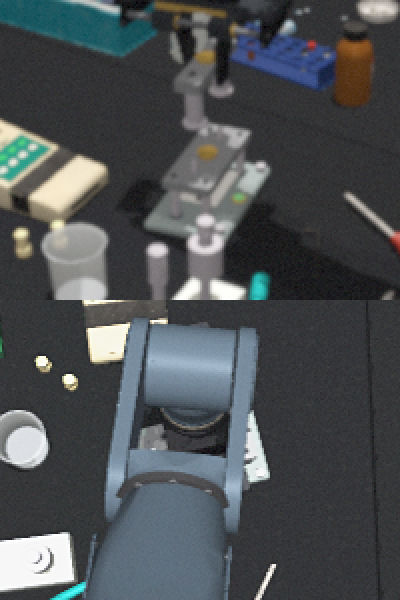

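The top view is blocked by the arm. The scene view shows the held bridge with its bushing at about (282,178), above the deck bushing at about (284,226). I'll compare the two brass rings in the same camera.

```bash
cat > br.py <<'E'
from h import *
import pickle
def ray(c,u,v,z):
    p=cv2.undistortPoints(np.array([[[u,v]]],float),np.array(c["mtx"]),np.array(c["dist_coeffs"],float))[0,0]
    d=rot(c["rotation"])@np.array([p[0],-p[1],-1]);o=np.array(c["xyz"]);return o+d*(z-o[2])/d[2]
def brass(c,u,v,z,r=14,k=8):
    u,v=int(u),int(v);f=c["frame"][v-r:v+r,u-r:u+r];f=cv2.resize(f,None,fx=k,fy=k,interpolation=cv2.INTER_CUBIC)
    h=cv2.cvtColor(f,cv2.COLOR_RGB2HSV);m=((h[...,0]>12)&(h[...,0]<32)&(h[...,1]>90)&(h[...,2]>60)).astype(np.uint8)
    cs,_=cv2.findContours(m,cv2.RETR_EXTERNAL,cv2.CHAIN_APPROX_NONE)
    if not cs: return print("none")
    q=max(cs,key=cv2.contourArea);q=cv2.convexHull(q)
    e=cv2.fitEllipse(q);x,y=u-r+(e[0][0]+.5)/k-.5,v-r+(e[0][1]+.5)/k-.5
    print("px",round(x,1),round(y,1),"axes",np.round(np.array(e[1])/k,1),"W",ray(c,x,y,z).round(4))
E
python3 - <<'E'
from br import *
L=lambda n:pickle.load(open(n+".pkl","rb"))
print("stand top/scene");brass(L("top0"),320,203,.078)
for v in("scene0","scene1"):
    brass(L(v),284,228,.078,12)
print("bridge orig");brass(L("top0"),401,287,.069);brass(L("scene0"),400,215,.069)
print("bridge held");brass(L("scene1"),282,178,.189-.0498+.069)
import cv2
w=cloud(L("scene1")).reshape(-1,3)
for lab,c,z0,z1 in(("bar",(.633,.035),.19,.207),("feet",(.633,.035),.137,.15)):
    m=(np.hypot(w[:,0]-c[0],w[:,1]-c[1])<.075)&(w[:,2]>z0)&(w[:,2]<z1);print(lab,m.sum(),cv2.minAreaRect((w[m][:,:2]*1000).astype(np.float32)))
E
```

```text
stand top/scene
px 318.6 202.7 axes [9.5 9.8] W [0.6347 0.0368 0.078 ]
px 283.2 225.7 axes [6.2 9.2] W [0.6316 0.0401 0.078 ]
px 283.2 225.7 axes [7.2 9.8] W [0.6316 0.04   0.078 ]
bridge orig
px 400.4 286.4 axes [9.5 9.8] W [ 0.4239 -0.1571  0.069 ]
px 396.0 217.0 axes [ 5.7 10.6] W [ 0.4239 -0.1546  0.069 ]
bridge held
px 282.5 178.0 axes [ 6.5 12.9] W [0.6285 0.0396 0.2082]
bar 403 ((630.2301025390625, 36.17133331298828), (50.376243591308594, 118.27071380615234), 13.072707176208496)
feet 126 ((629.5811157226562, 36.820953369140625), (28.730737686157227, 107.25408172607422), 12.178653717041016)
```

```bash
python3 - <<'E'
from br import *
c=pickle.load(open("top0.pkl","rb"));P=[]
a=ray(c,303.5,206.7,.09);b=ray(c,335,198.75,.09);print(a,b,(a+b)/2,np.linalg.norm(a-b),np.degrees(np.arctan2(b[0]-a[0],a[1]-b[1])))
E
python3 go.py .635 .036 .145 102.7
```

```text
[0.62362191 0.07375974 0.09      ] [ 0.64123048 -0.0038786   0.09      ] [0.6324262  0.03494057 0.09      ] 0.0796101337921937 12.77864631612585
shift [0.0008 0.0027 0.044 ] turn [-0.0031 -0.0005 -0.0031] now [0.6327 0.0346 0.189 ] yaw 102.52 t 4.9
```

```bash
python3 -m crank '[[0,0,0.02,0,0,-0.002,1],[0,0,0.04,0,0,-0.002,1],[0,0,0.044,0,0,-0.002,1],[0,0,0.044,0,0,-0.002,1],[0,0,0.044,0,0,-0.002,1],[0,0,0.044,0,0,-0.002,1]]';python3 go.py .6345 .036 .143 102.7
```

```text
t: 5.5
position: [0.6351, 0.0354, 0.1471]
tcp_rot: [0.001, 0.625, 0.781, 0.001]
wrist_force: [-0.1, 0.0, -3.0]
opening: 0.0298
grasp_force: 30.0
shift [ 0.0007 -0.0005  0.0041] turn [ 0.0022  0.0008 -0.0001] now [0.6351 0.0354 0.1471] yaw 102.7 t 5.5
```

```bash
python3 -m crank '[[0,0,0.004,0,0,0,1],[0,0,0.006,0,0,0,1],[0,0,0.008,0,0,0,1],[0,0,0.01,0,0,0,1],[0,0,0.01,0,0,0,1],[0,0,0.01,0,0,0,1]]';python3 go.py .6345 .036 .122 102.7;  python3 -m crank '[[0,0,0,0,0,0,1]]'
```

```text
t: 6.1
position: [0.6344, 0.0358, 0.1357]
tcp_rot: [-0.0, 0.624, 0.781, -0.0]
wrist_force: [-0.0, 0.3, -2.8]
opening: 0.0297
grasp_force: 30.0
shift [0.0001 0.0002 0.0137] turn [-0.0001 -0.      0.0004] now [0.6344 0.0358 0.1357] yaw 102.72 t 6.1
t: 6.2
position: [0.6344, 0.0358, 0.1359]
tcp_rot: [0.0, 0.624, 0.781, 0.0]
wrist_force: [-0.8, 0.3, -2.7]
opening: 0.0295
grasp_force: 30.0
```

```bash
python3 -m crank '[[0,0,0.002,0,0,0,1],[0,0,0.004,0,0,0,1],[0,0,0.006,0,0,0,1],[0,0,0.006,0,0,0,1],[0,0,0.006,0,0,0,1]]'
```

```text
t: 6.7
position: [0.6345, 0.036, 0.1297]
tcp_rot: [-0.0, 0.624, 0.781, 0.0]
wrist_force: [0.2, 1.0, -3.3]
opening: 0.0297
grasp_force: 30.0
```

```bash
python3 -m crank '[[0,0,0.002,0,0,0,1],[0,0,0.004,0,0,0,1],[0,0,0.006,0,0,0,1],[0,0,0.007,0,0,0,1],[0,0,0.0075,0,0,0,1],[0,0,0.0075,0,0,0,1]]'
```

```text
t: 7.3
position: [0.6345, 0.0359, 0.1223]
tcp_rot: [0.0, 0.624, 0.781, 0.0]
wrist_force: [1.5, 1.3, -3.3]
opening: 0.0298
grasp_force: 30.0
```

```bash
python3 -m crank '[[0,0,0.0005,0,0,0,1],[0,0,0.001,0,0,0,1],[0,0,0.001,0,0,0,1],[0,0,0.001,0,0,0,1]]'
```

```text
t: 7.7
position: [0.6345, 0.0361, 0.1218]
tcp_rot: [0.0, 0.624, 0.781, 0.0]
wrist_force: [-0.5, 2.5, 1.5]
opening: 0.0297
grasp_force: 30.0
```

Seated exactly at the predicted height, with the force reversing sign. I'll release and lift.

```bash
python3 -m crank '[[0,0,0,0,0,0,0.3],[0,0,0,0,0,0,-0.3],[0,0,0,0,0,0,-1],[0,0,0,0,0,0,-1],[0,0,0,0,0,0,-1],[0,0,0,0,0,0,-1],[0,0,0,0,0,0,-1]]'
python3 -m crank '[[0,0,-0.01,0,0,0,-1],[0,0,-0.03,0,0,0,-1],[0,0,-0.06,0,0,0,-1],[0,0,-0.09,0,0,0,-1],[0,0,-0.12,0,0,0,-1],[0,0,-0.15,0,0,0,-1],[0,0,-0.15,0,0,0,-1]]'
python3 go.py .491 .3242 .25 50
```

```text
t: 8.4
position: [0.6344, 0.0357, 0.1213]
tcp_rot: [-0.0, 0.624, 0.781, -0.0]
wrist_force: [-0.4, -0.4, -0.8]
opening: 0.0707
grasp_force: 0.0
t: 9.1
position: [0.6373, 0.0356, 0.2775]
tcp_rot: [0.005, 0.624, 0.781, 0.003]
wrist_force: [1.5, -0.8, 0.2]
opening: 0.0871
grasp_force: 0.0
shift [ 0.3138 -0.0795  0.0254] turn [ 0.0119 -0.0015  0.9203] now [0.6373 0.0356 0.2775] yaw 102.73 t 9.1
```

```bash
python3 go.py .4925 .3235 .26 40
python3 - <<'E'
from h import *
c=ctrl.capture("scene");save(c,"pics/s2.png")
E
```

```text
shift [ 0.3128 -0.078   0.0154] turn [ 0.0119 -0.0025  1.0948] now [0.6373 0.0356 0.2775] yaw 102.73 t 9.1
```

```bash
python3 -m crank '[[0.02,-0.005,0.0,0,0,0.1,-1],[0.06,-0.015,0,0,0,0.24,-1],[0.1,-0.025,0,0,0,0.38,-1],[0.14,-0.035,0,0,0,0.52,-1],[0.18,-0.045,0,0,0,0.66,-1],[0.22,-0.055,0,0,0,0.8,-1],[0.26,-0.065,0,0,0,0.94,-1],[0.295,-0.072,0.005,0,0,1.05,-1],[0.312,-0.076,0.01,0,0,1.095,-1],[0.312,-0.076,0.01,0,0,1.095,-1]]';python3 -m crank '[[0,0,0,0,0,0,-1],[0,0,0,0,0,0,-1],[0,0,0,0,0,0,-1]]'
python3 go.py .4925 .3235 .151 40
python3 - <<'E'
from h import *
import pickle
for n in("scene","top"):
    c=ctrl.capture(n);pickle.dump(c,open(n+"2.pkl","wb"));save(c,f"pics/{n}2.png")
a=cv2.imread('pics/scene2.png')[170:350,180:420];b=cv2.imread('pics/top2.png')[160:310,150:350]
cv2.imwrite('pics/c2.png',np.vstack([cv2.resize(i,(400,300),interpolation=3) for i in(a,b)]))
E
```

```text
t: 10.15
position: [0.4887, 0.3249, 0.2593]
tcp_rot: [-0.0, 0.939, 0.344, -0.002]
wrist_force: [1.2, -0.2, -0.5]
opening: 0.0873
grasp_force: 0.0
t: 10.45
position: [0.4923, 0.3223, 0.2613]
tcp_rot: [0.0, 0.94, 0.341, 0.0]
wrist_force: [0.4, -0.0, -0.2]
opening: 0.0873
grasp_force: 0.0
shift [ 0.0009 -0.0008  0.1103] turn [ 0.0003  0.0001 -0.0017] now [0.4923 0.3223 0.2613] yaw 39.9 t 10.45
```

View pics/c2.png

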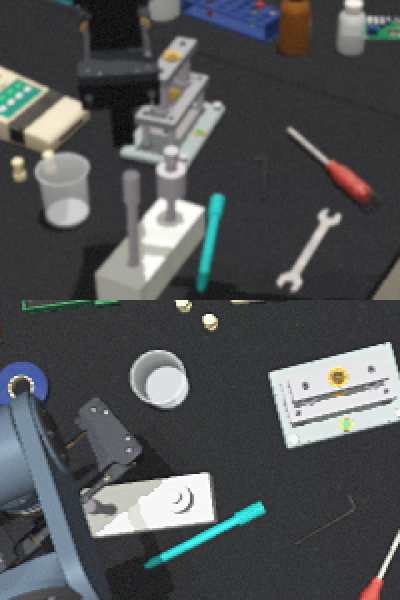

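```bash
python3 - <<'E'
from br import *
for n in("scene2","top2"):
    c=pickle.load(open(n+".pkl","rb"));Rm=rot(c["rotation"])
    for P in([.4923,.3223,.2613],[.4923,.3223,.32],[.4925,.3235,.178],[.4925,.3235,.044],[.4985,.2335,.15]):
        q=Rm.T@(np.array(P)-c["xyz"]);q=q*[1,-1,-1]
        print(n,P,cv2.projectPoints(q[None],np.zeros(3),np.zeros(3),np.array(c["mtx"]),np.array(c["dist_coeffs"]))[0].ravel().round(1))
c=pickle.load(open("top2.pkl","rb"));brass(c,319,197,.141)
b=cv2.imread('pics/scene2.png')[130:330,170:370];cv2.imwrite('pics/c3.png',cv2.resize(b,(600,600),interpolation=3))
E
```

```text
scene2 [0.4923, 0.3223, 0.2613] [252.4 234.8]
scene2 [0.4923, 0.3223, 0.32] [250.1 205.9]
scene2 [0.4925, 0.3235, 0.178] [254.8 272.8]
scene2 [0.4925, 0.3235, 0.044] [259.1 326.7]
scene2 [0.4985, 0.2335, 0.15] [281.  259.4]
top2 [0.4923, 0.3223, 0.2613] [185.5 256.6]
top2 [0.4923, 0.3223, 0.32] [178.8 254.1]
top2 [0.4925, 0.3235, 0.178] [193.6 259.8]
top2 [0.4925, 0.3235, 0.044] [205.5 264.3]
top2 [0.4985, 0.2335, 0.15] [234.9 257.2]
px 318.6 198.1 axes [ 9.8 10. ] W [0.6345 0.0356 0.141 ]
```

View pics/c3.png

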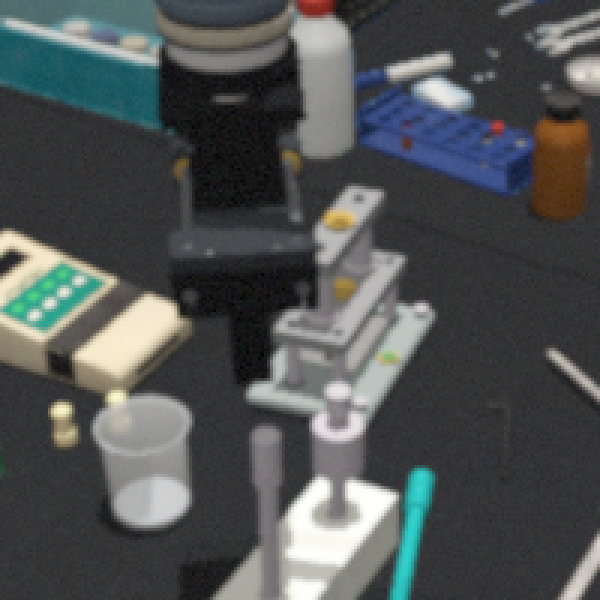

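The gripper is above the rack with its tips at about (253,255), and the slim head is at about (259,273). I'll re-measure the head against the first picture before descending.

```bash
python3 - <<'E'
from br import *
for n in("scene0","scene1","scene2","top0"):
    c=pickle.load(open(n+".pkl","rb"));w=cloud(c);d=np.hypot(w[...,0]-.491,w[...,1]-.325)
    for lab,z0,z1 in(("head",.15,.185),("rod",.06,.13)):
        m=(d<.025)&(w[...,2]>z0)&(w[...,2]<z1)
        if m.sum()<5: print(n,lab,m.sum());continue
        v,u=np.nonzero(m);r=cv2.minAreaRect((w[m][:,:2]*1000).astype(np.float32))
        print(n,lab,m.sum(),"px",u.mean().round(1),v.mean().round(1),v.min(),"med",np.nanmedian(w[m],0).round(4),"rect",np.round(r[0],1),np.round(r[1],1))
E
python3 go.py .4925 .3235 .151 40
```

```text
scene0 head 151 px 256.1 279.6 272 med [0.4869 0.3281 0.1677] rect [489.  325.7] [17.8 17.5]
scene0 rod 170 px 258.4 308.8 294 med [0.4869 0.3276 0.0961] rect [488.1 326.3] [12.   9.6]
scene1 head 148 px 258.7 280.2 272 med [0.4809 0.3276 0.1686] rect [484. 324.] [18.3 18.8]
scene1 rod 174 px 259.8 309.4 295 med [0.4841 0.3271 0.0942] rect [484.8 326.9] [12.7  9.8]
scene2 head 150 px 258.7 280.3 272 med [0.4811 0.3275 0.1687] rect [483.5 324.3] [18.4 19.9]
scene2 rod 171 px 259.8 309.1 295 med [0.4839 0.3271 0.0953] rect [485.4 326.5] [13.2 10.7]
top0 head 68 px 194.9 260.1 256 med [0.492  0.3211 0.176 ] rect [492.3 322.8] [18.5 16.6]
top0 rod 30 px 203.2 263.3 260 med [0.4904 0.3191 0.0897] rect [491.6 320.3] [ 6.2 11.6]
shift [ 0.0008 -0.0006  0.1105] turn [ 0.0002 -0.0002 -0.0018] now [0.4922 0.3225 0.2615] yaw 39.9 t 10.55
```

The plunger has settled into a lean since the first picture, with its head about 5 mm towards -x. The turquoise rod has also toppled without being touched. I'll close along the lean direction (tool x at 103°) so the grip squares the plunger up.

```bash
python3 go.py .4877 .3222 .151 103; python3 -m crank '[[-0.004,0.002,0,0,0,-0.15,-1],[-0.004,0.002,0,0,0,-0.3,-1],[-0.004,0.002,0,0,0,-0.45,-1],[-0.004,0.002,0,0,0,-0.6,-1],[-0.004,0.002,0,0,0,-0.75,-1],[-0.004,0.002,0,0,0,-0.9,-1],[-0.004,0.002,0,0,0,-1.05,-1],[-0.004,0.002,0,0,0,-1.1,-1],[-0.004,0.002,0,0,0,-1.1,-1],[-0.004,0.002,0,0,0,-1.1,-1]]'; python3 go.py .4877 .3222 .151 103
```

```text
shift [-0.0037 -0.0027  0.1105] turn [ 3.0000e-04 -1.0000e-04 -1.1013e+00] now [0.4922 0.3225 0.2615] yaw 39.9 t 10.55
t: 11.55
position: [0.49, 0.319, 0.2615]
tcp_rot: [0.0, 0.623, 0.782, 0.0]
wrist_force: [0.6, 0.0, 0.1]
opening: 0.0869
grasp_force: 0.0
shift [ 0.0037 -0.0016  0.1105] turn [ 0.0003 -0.     -0.0017] now [0.49   0.319  0.2615] yaw 102.9 t 11.55
```

```bash
python3 -m crank '[[0.0037,-0.0016,0.02,0,0,0,-1],[0.0037,-0.0016,0.045,0,0,0,-1],[0.0037,-0.0016,0.07,0,0,0,-1],[0.0037,-0.0016,0.095,0,0,0,-1],[0.0037,-0.0016,0.11,0,0,0,-1],[0.0037,-0.0016,0.11,0,0,0,-0.5],[0.0037,-0.0016,0.11,0,0,0,0]]'; python3 -m crank '[[0,0,0,0,0,0,0.3],[0,0,0,0,0,0,0.6],[0,0,0,0,0,0,1],[0,0,0,0,0,0,1],[0,0,0,0,0,0,1],[0,0,0,0,0,0,1],[0,0,0,0,0,0,1],[0,0,0,0,0,0,1]]'
```

```text
t: 12.25
position: [0.4877, 0.3225, 0.1516]
tcp_rot: [0.0, 0.623, 0.782, 0.0]
wrist_force: [1.2, -0.1, 0.3]
opening: 0.078
grasp_force: 0.0
t: 13.05
position: [0.4883, 0.3228, 0.1514]
tcp_rot: [0.001, 0.622, 0.783, 0.001]
wrist_force: [2.1, 1.2, -1.7]
opening: 0.0173
grasp_force: 30.0
```

```bash
python3 -m crank '[[0,0,-0.01,0,0,0,1],[0,0,-0.03,0,0,0,1],[0,0,-0.05,0,0,0,1],[0,0,-0.07,0,0,0,1],[0,0,-0.09,0,0,0,1],[0,0,-0.11,0,0,0,1],[0,0,-0.135,0,0,0,1],[0,0,-0.16,0,0,0,1],[0,0,-0.165,0,0,0,1],[0,0,-0.165,0,0,0,1]]'; python3 go.py .6345 .036 .3165 102.7
python3 - <<'E'
from br import *
c=ctrl.capture("scene");pickle.dump(c,open("scene3.pkl","wb"));save(c,"pics/scene3.png")
w=cloud(c);o=ctrl.observe()["position"];d=np.hypot(w[...,0]-o[0],w[...,1]-o[1]-.003)
for z0 in np.arange(.17,.30,.02):
    m=(d<.03)&(w[...,2]>z0)&(w[...,2]<z0+.02);v,u=np.nonzero(m)
    print(z0.round(2),m.sum(),u.mean().round(1),np.nanmean(w[m],0).round(4) if m.sum() else"")
E
```

```text
t: 14.05
position: [0.4872, 0.3226, 0.3172]
tcp_rot: [0.0, 0.622, 0.783, 0.001]
wrist_force: [1.0, 0.0, -1.7]
opening: 0.0173
grasp_force: 30.0
shift [-0.3124  0.079   0.0007] turn [ 0.0012 -0.0002  0.0054] now [0.4872 0.3226 0.3172] yaw 103.01 t 14.05
0.17 29 257.0 [0.4853 0.326  0.1836]
0.19 58 256.6 [0.4847 0.3264 0.1998]
0.21 64 255.9 [0.4849 0.3262 0.22  ]
0.23 60 255.2 [0.4846 0.3264 0.2407]
0.25 62 255.1 [0.4837 0.326  0.2597]
0.27 69 254.0 [0.4839 0.3267 0.2802]
0.29 101 253.7 [0.4821 0.3276 0.3031]
```

```bash
python3 -m crank '[[-0.02,0.005,0,0,0,0,1],[-0.055,0.014,0,0,0,0,1],[-0.095,0.024,0,0,0,0,1],[-0.135,0.034,0,0,0,0,1],[-0.175,0.044,0,0,0,0,1],[-0.215,0.054,0,0,0,0,1],[-0.255,0.064,0,0,0,0,1],[-0.285,0.072,0,0,0,0.003,1],[-0.305,0.077,0,0,0,0.005,1],[-0.3125,0.079,0,0,0,0.005,1]]'; python3 -m crank '[[0,0,0,0,0,0,1],[0,0,0,0,0,0,1],[0,0,0,0,0,0,1],[0,0,0,0,0,0,1]]'
python3 go.py .6345 .036 .3165 102.7
python3 - <<'E'
from br import *
c=ctrl.capture("scene");pickle.dump(c,open("scene4.pkl","wb"));save(c,"pics/scene4.png")
w=cloud(c);o=ctrl.observe()["position"];d=np.hypot(w[...,0]-o[0],w[...,1]-o[1]-.003)
for z0 in np.arange(.17,.30,.02):
    m=(d<.03)&(w[...,2]>z0)&(w[...,2]<z0+.02);v,u=np.nonzero(m)
    print(z0.round(2),m.sum(),u.mean().round(1),np.nanmean(w[m],0).round(4) if m.sum() else"")
Rm=rot(c["rotation"])
for z in(.141,.18,.2,.25,.28):
    q=(Rm.T@(np.array([.6345,.036,z])-c["xyz"]))*[1,-1,-1];print(z,cv2.projectPoints(q[None],np.zeros(3),np.zeros(3),np.array(c["mtx"]),np.array(c["dist_coeffs"]))[0].ravel().round(1))
brass(c,283,202,.141)
cv2.imwrite('pics/c4.png',cv2.resize(c["frame"][90:260,200:370,::-1],(595,595),interpolation=3))
E
```

```text
t: 15.1
position: [0.6347, 0.0341, 0.3145]
tcp_rot: [-0.001, 0.625, 0.78, -0.001]
wrist_force: [-0.2, 0.1, -1.6]
opening: 0.017
grasp_force: 30.0
t: 15.5
position: [0.6342, 0.0373, 0.3166]
tcp_rot: [-0.0, 0.624, 0.782, 0.0]
wrist_force: [-0.3, -0.1, -1.8]
opening: 0.0172
grasp_force: 30.0
shift [-0.0013  0.      0.0001] turn [ 0.     -0.0003  0.0022] now [0.6342 0.0373 0.3166] yaw 102.82 t 15.5
0.17 23 281.2 [0.6323 0.041  0.1831]
0.19 40 281.0 [0.6319 0.0414 0.2004]
0.21 38 281.1 [0.631  0.0411 0.2206]
0.23 46 280.6 [0.6315 0.0409 0.2402]
0.25 47 280.3 [0.6311 0.0413 0.2597]
0.27 41 280.0 [0.6307 0.0415 0.2801]
0.29 74 279.9 [0.6292 0.0427 0.303 ]
0.141 [282.3 202.1]
0.18 [281.7 187.6]
0.2 [281.4 179.9]
0.25 [280.6 160.1]
0.28 [280.1 147.8]
px 282.4 202.8 axes [ 6.9 10.6] W [0.6325 0.0385 0.141 ]
```

View pics/c4.png

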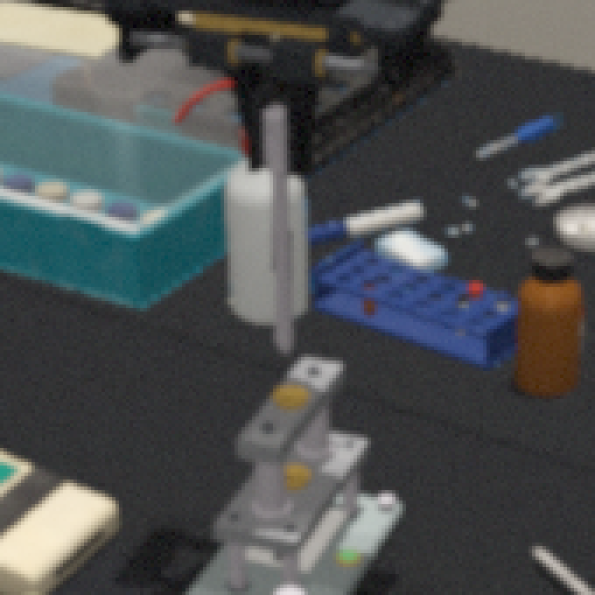

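The picture shows the bridge seated and the rod upright. The nose at about (282,190) is right over the bushing mouth (282,203). Descending.

```bash
python3 -m crank '[[-0.001,0,0.01,0,0,0,1],[-0.001,0,0.02,0,0,0,1],[-0.001,0,0.03,0,0,0,1],[-0.001,0,0.036,0,0,0,1],[-0.001,0,0.041,0,0,0,1],[-0.001,0,0.045,0,0,0,1],[-0.001,0,0.045,0,0,0,1],[-0.001,0,0.045,0,0,0,1]]';python3 -m crank '[[0,0,0.003,0,0,0,1],[0,0,0.006,0,0,0,1],[0,0,0.009,0,0,0,1],[0,0,0.01,0,0,0,1]]'; python3 go.py .6345 .036 .1825 102.7
```

```text
t: 16.35
position: [0.635, 0.0348, 0.2715]
tcp_rot: [0.0, 0.624, 0.781, 0.0]
wrist_force: [0.0, -0.4, -1.8]
opening: 0.0173
grasp_force: 30.0
t: 16.75
position: [0.6346, 0.0349, 0.2608]
tcp_rot: [-0.0, 0.624, 0.781, -0.0]
wrist_force: [-0.5, -0.7, -0.8]
opening: 0.0171
grasp_force: 30.0
shift [0.0011 0.0003 0.0783] turn [-0.0009 -0.0003  0.0003] now [0.6346 0.0349 0.2608] yaw 102.72 t 16.75
```

```bash
python3 -m crank '[[0.0007,0,0.005,0,0,0,1],[0.0007,0,0.01,0,0,0,1],[0.0007,0,0.015,0,0,0,1],[0.0007,0,0.02,0,0,0,1],[0.0007,0,0.025,0,0,0,1],[0.0007,0,0.03,0,0,0,1],[0.0007,0,0.034,0,0,0,1],[0.0007,0,0.034,0,0,0,1]]'; python3 -m crank '[[0,0,0.004,0,0,0,1],[0,0,0.008,0,0,0,1],[0,0,0.012,0,0,0,1],[0,0,0.015,0,0,0,1],[0,0,0.015,0,0,0,1]]'; python3 go.py .6345 .036 .1825 102.7
```

```text
t: 17.55
position: [0.6344, 0.0355, 0.2265]
tcp_rot: [-0.001, 0.624, 0.781, -0.0]
wrist_force: [0.0, -0.4, -2.4]
opening: 0.0172
grasp_force: 30.0
t: 18.05
position: [0.6345, 0.0355, 0.2117]
tcp_rot: [-0.0, 0.624, 0.781, -0.0]
wrist_force: [0.5, -0.7, -2.5]
opening: 0.0174
grasp_force: 30.0
shift [0.0005 0.0001 0.0292] turn [-0.0008 -0.0002  0.0003] now [0.6345 0.0355 0.2117] yaw 102.72 t 18.05
```

Nose at about 0.070, inside the deck bushing and free. Next is 28 mm more, in two stages.

```bash
python3 -m crank '[[0,0,0.004,0,0,0,1],[0,0,0.008,0,0,0,1],[0,0,0.012,0,0,0,1],[0,0,0.015,0,0,0,1],[0,0,0.015,0,0,0,1]]'; python3 -m crank '[[0,0,0.004,0,0,0,1],[0,0,0.008,0,0,0,1],[0,0,0.012,0,0,0,1],[0,0,0.013,0,0,0,1],[0,0,0.013,0,0,0,1],[0,0,0.013,0,0,0,1],[0,0,0.013,0,0,0,1]]'
python3 - <<'E'
from br import *
c=ctrl.capture("scene");pickle.dump(c,open("scene5.pkl","wb"))
w=cloud(c);d=np.hypot(w[...,0]-.6335,w[...,1]-.038)
m=(d<.017)&(w[...,2]>.17)&(w[...,2]<.22);v,u=np.nonzero(m);k=v.min();print("head top z",np.nanpercentile(w[m][:,2],[50,95,99.5]).round(4),m.sum())
for z0 in(.15,.16,.17,.18,.19):
    m=(d<.017)&(w[...,2]>z0)&(w[...,2]<z0+.01);print(z0,m.sum(),np.nanmean(w[m],0).round(4),np.ptp(np.nonzero(m)[1]) if m.sum() else 0)
cv2.imwrite('pics/c5.png',cv2.resize(c["frame"][130:270,210:350,::-1],(595,595),interpolation=3))
E
```

```text
t: 18.55
position: [0.6345, 0.0356, 0.1966]
tcp_rot: [-0.0, 0.624, 0.781, -0.0]
wrist_force: [-0.3, -0.3, -1.9]
opening: 0.0174
grasp_force: 30.0
t: 19.25
position: [0.6346, 0.0356, 0.1842]
tcp_rot: [-0.0, 0.624, 0.781, -0.0]
wrist_force: [-0.6, 0.6, -1.6]
opening: 0.0172
grasp_force: 30.0
head top z [0.1968 0.2169 0.2199] 225
0.15 21 [0.6317 0.0399 0.1548] 5
0.16 18 [0.631  0.0408 0.1654] 4
0.17 35 [0.6318 0.0437 0.1754] 12
0.18 47 [0.6334 0.0442 0.1846] 11
0.19 46 [0.6335 0.0442 0.195 ] 12
```

View pics/c5.png

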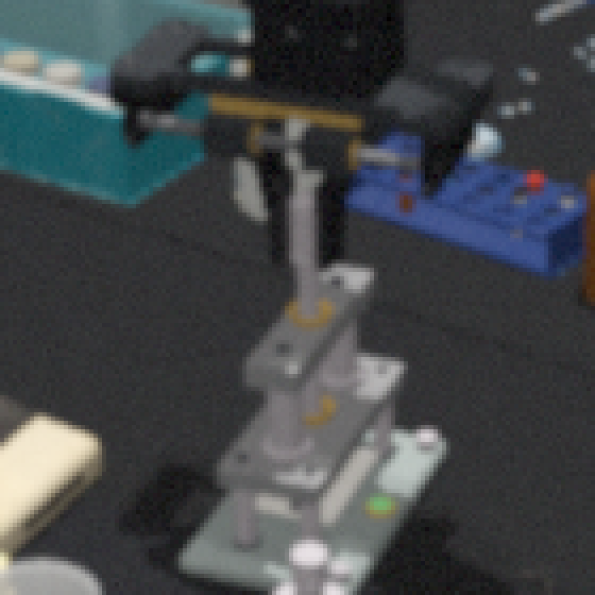

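The plunger passes through both bushings, with the upper ring at about (283,203) and the deck ring at about (284,226). The nose is at about 43 mm. I'll let it settle and hand in.

```bash
python3 -m crank '[[0,0,0.0015,0,0,0,1],[0,0,0.0015,0,0,0,1],[0,0,0.0015,0,0,0,1],[0,0,0.0015,0,0,0,1],[0,0,0.0015,0,0,0,1],[0,0,0.0015,0,0,0,1]]' && python3 -c "
from plant import ctrl
print(ctrl.hand_in())"
```

```text
t: 19.9
position: [0.6347, 0.0356, 0.1829]
tcp_rot: [-0.0, 0.624, 0.781, -0.0]
wrist_force: [-1.3, -1.0, -0.6]
opening: 0.0173
grasp_force: 30.0
the job is handed in; nothing more can be done
None
```

I handed the job in at about 20 s (no verdict came back): the bridge is home on both pins and released, and the slim plunger is held upright through both bushings with its nose at about 41 mm by my estimate; the turquoise look-alike toppled early on, apparently without the arm touching it.

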